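Nest and lock the tall fence angle on the luthier's bench stop

TASK

Fit the tall aluminium fence angle into the low base angle that is screwed to the plywood board: nest it in the corner with the stud head coming up through the big end of its keyhole, then slide it lengthwise until it is locked fully home. Leave it flat down, its upright leg flat against the base's upright leg and the ends of the two angles flush. Let go of it and leave the offcut, the glue bottle and the tin where they stand.

Things in the scene. Friction and masses are not known exactly. Their poses are not given: they have to be found in the camera images.
- base: Fixed plywood board (124 x 240 x 12 mm) with the low aluminium base angle (180 mm long, 8 mm thick) on it. Origin on the bench, below the angle's inner corner at mid length. y along the angle, x from its upright leg across its flat leg, z up. Board x -36..88, y -120..120. Flat leg x -8..62, upper face z 20. Upright leg x -8..0, top z 50; angle ends y -90, 90 (mm).
- seat (a point): Point of the base on the inner corner line of its angle (upper face of flat leg meets inner face of upright leg), at mid length; axes as base. When the fence is home its origin and axes coincide with these. Lay the fence in at y = -36 mm, then slide it 36 mm towards +y; the end of its slot stops against the stud neck at home.
- stud (a point): Centre of the top of the headed steel stud on the base's flat leg: 36 mm in x and -18 mm in y from the seat, 18 mm above the flat leg. Head 22 mm across (bevelled to 16 mm at the top), 6 mm thick, its underside 12 mm above the flat leg; neck 11 mm across.
- fence: Loose tall aluminium angle, 180 mm long, 8 mm thick, about 0.4 kg, lying on its flat leg. Origin on the outer heel edge (underside of flat leg, outer face of upright leg) at mid length. y along the length, x from the upright leg across the flat leg, z up. Upright leg x 0..8, 75 mm high; flat leg x 0..62, z 0..8, with a keyhole through it.
- keyhole (a point): Centre of the big hole of the fence's keyhole, on the upper face of the flat leg: x 36, y 18, z 8 in fence. The hole is an octagon 32 mm across the flats; from it a slot 16 mm wide runs towards -y and ends at y = -24.
- offcut: Bystander: plain small aluminium angle offcut without a keyhole, 120 mm long, legs 40 mm, 6 mm thick; origin as for the fence. To be left alone.
- glue: Bystander: white glue bottle, 52 mm across, 110 mm tall; origin at the centre of its base. To be left alone.
- tin: Bystander: tin, 84 mm across, 95 mm tall; origin at the centre of its base. To be left alone.
- fence_top (a point): Middle of the top edge of the fence's upright leg: x 4, y 0, z 75 mm in fence. Pinch the upright leg (8 mm thick) here from above; once nested, its part from z 30 to 75 stands clear above the base's upright leg.
Mind the look-alikes: they are no part of the job. What is shaped like the fence but black, blue or red is not meant.

How it is judged:
At the end, for the whole second after the job is handed in: The fence is nested and locked on the base: its heel edge at the seat within 3 mm across, 5 mm lengthwise (ends flush) and 2 mm in height, its length parallel to the base's and its flat leg level within 0.03 rad, at rest and released (x of fence in the frame of seat between -0.003 and 0.003 m and y of fence in the frame of seat between -0.005 and 0.005 m and z of fence in the frame of seat between -0.002 and 0.002 m and angle between the y axis of fence and the y axis of base, either way round below 0.03 rad and angle between fence's own z axis and vertical below 0.03 rad and linear speed of fence below 0.01 m/s and contact force between the fingers and fence below 0.1 N); the robot touches nothing.
It fails at once if the offcut, glue bottle or tin is moved by more than 20 mm (distance of any of offcut, glue, tin from where it was at the start of the episode above 0.02 m).
It also fails if it takes over 48 s, if anything falls off the work surface, if the arm or the gripper's body presses on something with over 40 N, if the wrist force passes 120 N, or if a joint passes its speed limit or range.

ROBOT

A 6-joint arm with a two-finger parallel gripper is mounted at the origin on the work surface. World frame = base frame: x ahead of the robot, y to its left, z up, the work surface at z = 0. Lengths are in m, angles in rad, forces in N, time in s.
With the tool pointing down it reaches from about 0.3 to 0.825 m from the base axis. Payload 5.4 kg.
Tool frame: the origin (TCP) lies between the finger pads; the fingertips stand 22 mm ahead of it and the grasp point (between the pads) lies 3 mm ahead of it; z points along the fingers, y is the line along which they close (so a half turn about z gives the same grasp; the last joint's range is limited). The gripper opens to 92 mm and grips with 3 to 60 N. Pads are 20 mm wide; open, the fingers measure 128 mm over their backs; the gripper's body (75 mm by 189 mm) begins 69 mm behind the grasp point.
Start: joints at [-1.557, 0.158, 1.597, -0, 1.386, -0.21], TCP at [0.128, -0.561, 0.237] pointing down, gripper open.
Joint ranges: [-2.91, 2.91], [-0.94, 2.29], [0.18, 2.7], [-1.29, 4.43], [0.17, 2.64], [-3, 3]. Speed limits (rad/s): [2.57, 2.57, 3.14, 3.14, 3.14, 3.14].

INTERFACE

Orientations are given as a unit quaternion [w, x, y, z].
In Python, from plant import arm, vision gives the robot as it stands.
- The arm moves only by the tool play_rows, never from a script. Its argument "rows" is a list of rows, each an object of numbers: "tx", "ty", "tz": the shift along the tool's x, y, z in cm; "spin": the turn about the tool's z in degrees. A call has exactly 10 rows; each row is the pose to reach, as a shift and turn from the pose commanded when the call began, along the tool's axes at that moment; what a row does not reach only later rows make up. A row lasts 1/8 s, in which the tool goes at most 62.5 mm and 10.7 degrees, less where a joint would pass 70% of its speed; a pose out of reach is approached as far as the arm can. A call with a gripper value outside its range is refused whole. "hand" is the finger opening in cm, from 0 to 9.19, set as the call begins (left out, the last holds). The fingers move at their own pace and stop on an object; "grip_force" is the grip in N (left out, the last holds). Time passes only in rows, so rows that repeat a pose let the fingers close, or fill a call up. It gives the time, the measured TCP pose, the force, the opening and the grip force at its end, in the units of the state.
- arm.observe(): the state, without advancing time (a new reading comes with each control period).
- vision.grab_frame(name): name is "scene" or "side" or "wrist"; returns a dict with "frame" (384x512x3 uint8, red, green, blue), "depth" (384x512 float32, m along the optical axis (not along the pixel's ray), 0 where there is no reading), "vertical_fov" (degrees; the focal length in pixels is half the picture's height over the tangent of half this angle, whatever the lens; pixels are square), "cx", "cy" (the principal point, pixels), "world_to_cam" (4x4, takes a point from world to camera coordinates); the wrist camera has in their place "T_tool_cam" (4x4, takes a point from camera to tool coordinates, whose origin is the TCP and whose axes are the flange's). Camera axes: x right, y down, z forward; pixel columns grow to the right and rows downward; lengths in m; the calibration is good to about 2 mm. A picture is of the moment at which its call begins: read the wrist's pose just before it.
- arm.job_done(): hands the job in; it is judged then, once.
The state is a dict: "time": time; "joint_positions": joint angles; "joint_velocities": joint speeds; "tau": joint torques, N m; "position": TCP position; "orientation": TCP orientation; "contact_force": force on the tool from outside, world axes, zero at the start; "moment": the same for the moment, N m; "width": finger opening in m; "grip_force": force on a finger pad.
Only numpy, scipy, OpenCV 4.12 (cv2) and the standard library are available. Lean on these libraries where they do the work, as an engineer would, in place of code of your own. Each camera call takes 0.05 s, during which the arm holds its last target. There are 200 camera calls.

## Working session

There is one attempt and no reset: what is moved stays moved. The work goes in short steps, Python scripts to look and compute and a tool call to move; the robot and the scene stay as the last step left them, time stands still between calls to the robot, and variables do not carry over. Pictures are saved under pics/ and viewed, at most 10 in all, crops included, and the job is handed in when it is done.

Besides the shell and the picture viewer there is one more tool, called after "Call:" as name(argument=value, ...) on one line, values as JSON. play_rows: Moves the arm, as the interface text tells. Its arguments: {"type":"object","properties":{"rows":{"type":"array"},"hand":{"type":"number"},"grip_force":{"type":"number"}},"required":["rows"]}

```bash
mkdir -p pics
cat > h.py <<'E'
import numpy as np, cv2
from plant import arm, vision
from scipy.spatial.transform import Rotation as R
def T_tool(s):
    T=np.eye(4);q=s['orientation'];T[:3,:3]=R.from_quat([q[1],q[2],q[3],q[0]]).as_matrix();T[:3,3]=s['position'];return T
def grab(n):
    s=arm.observe();g=vision.grab_frame(n)
    T=np.linalg.inv(g['world_to_cam']) if 'world_to_cam' in g else T_tool(s)@g['T_tool_cam']
    d=g['depth'];h,w=d.shape;f=h/2/np.tan(np.radians(g['vertical_fov'])/2)
    v,u=np.mgrid[:h,:w];P=np.stack([(u-g['cx'])/f*d,(v-g['cy'])/f*d,d],-1)@T[:3,:3].T+T[:3,3]
    P[d==0]=np.nan
    return g['frame'],P,T,f,g
def save(n,im,x=1): cv2.imwrite('pics/'+n,cv2.resize(im[...,::-1],None,fx=x,fy=x))
E
python3 - <<'E'
from h import *
a,P,*_=grab('scene');b,Q,*_=grab('side')
np.savez('f0.npz',a=a,P=P,b=b,Q=Q)
save('scene0.png',a,1.5);save('side0.png',b,1.5)
s=arm.observe();print(s['time'],s['position'],s['orientation'])
E
```

```text
0.1 [ 0.12758676 -0.56014727  0.23575911] [-7.93468796e-04  9.93744612e-01  1.11673680e-01  7.40623647e-05]
```

View pics/scene0.png

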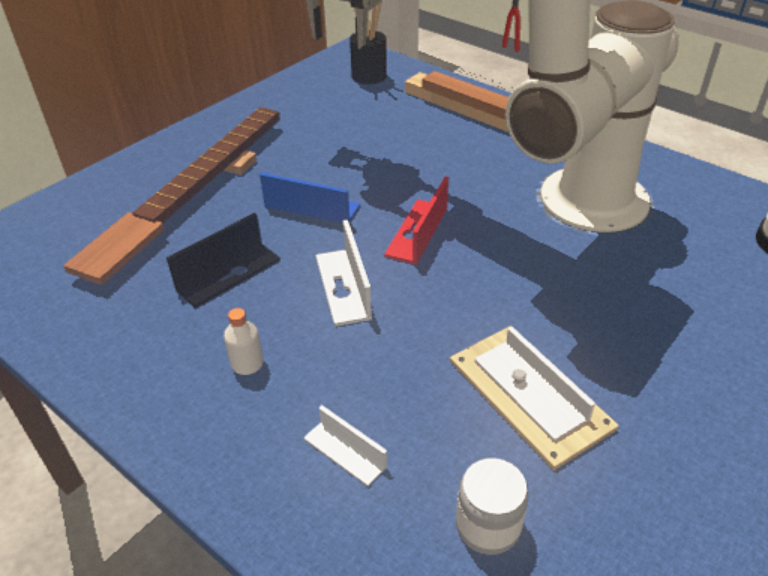

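View pics/side0.png

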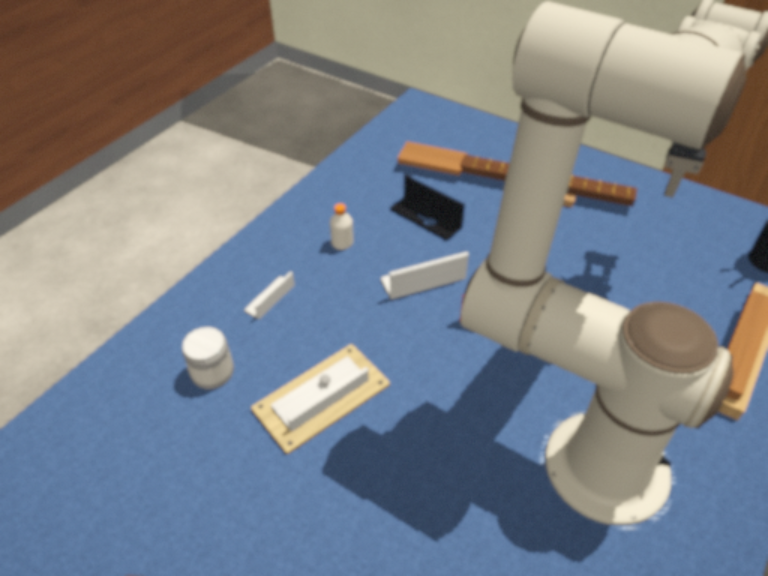

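Lookalikes (scene0 pixels): black angle (222,262), blue (310,200), red (420,225), small offcut (345,447), and the base itself (535,385). The silver/white tall angle with a keyhole at (345,280) is the fence. Its big hole, at (342,290), faces the camera. The stud head is at (519,376).

Run:
```python
from h import *
D=np.load('f0.npz');a,P,b,Q=D['a'],D['P'],D['b'],D['Q']
def fit(pts,n):
    c=np.median(pts[:,:2],0);r=cv2.minAreaRect((pts[:,:2]*1000).astype(np.float32));print(n,len(pts),r)
def reg(im,P,box):
    x0,y0,x1,y1=[int(t/1.5) for t in box];return im[y0:y1,x0:x1].reshape(-1,3).astype(int),P[y0:y1,x0:x1].reshape(-1,3)
for nm,im,PP,fb,bb in(('scene',a,P,(308,215,378,330),(445,320,625,470)),('side',b,Q,(375,245,475,305),(245,340,395,455))):
    c,p=reg(im,PP,fb);w=(np.ptp(c,axis=1)<45)&(c.min(1)>90)&np.isfinite(p[:,0])
    q=p[w];print(nm,'fence z pct',np.percentile(q[:,2],[1,10,50,90,99]))
    fit(q[(q[:,2]>.066)&(q[:,2]<.085)],'top');fit(q[(q[:,2]>.03)],'upright');fit(q[(q[:,2]<.014)&(q[:,2]>.003)],'flat')
    c,p=reg(im,PP,bb);ok=np.isfinite(p[:,0]);p=p[ok]
    fit(p[(p[:,2]>.008)&(p[:,2]<.06)],'board');fit(p[p[:,2]>.044],'uptop');fit(p[(p[:,2]>.034)&(p[:,2]<.041)],'stud');fit(p[(p[:,2]>.017)&(p[:,2]<.023)],'flat');fit(p[p[:,2]>.017],'angle')
save('crop.png',a[135:225,195:260],6)
```

```text
scene fence z pct [-0.00192631  0.00332692  0.00920226  0.07280809  0.0774644 ]
top 190 ((488.70654296875, -195.48062133789062), (181.297607421875, 8.811756134033203), 53.78628921508789)
upright 350 ((487.2564697265625, -197.6258544921875), (186.80543518066406, 8.848922729492188), 53.68313217163086)
flat 947 ((480.02093505859375, -247.4744415283203), (278.5680847167969, 71.5785140991211), 50.17520523071289)
board 4788 ((509.66949462890625, 166.109619140625), (241.21128845214844, 125.73157501220703), 72.48043060302734)
uptop 539 ((562.2867431640625, 209.77398681640625), (296.0892333984375, 141.42129516601562), 22.454893112182617)
stud 205 ((503.74822998046875, 169.08251953125), (180.7030487060547, 50.7960205078125), 74.66554260253906)
flat 1571 ((514.6198120117188, 166.64488220214844), (228.6371307373047, 115.19691467285156), 73.97808074951172)
angle 2852 ((580.6827392578125, 154.0614776611328), (224.414306640625, 264.0972900390625), 77.6610336303711)
side fence z pct [-0.00350162  0.0005869   0.03754896  0.07682679  0.34456565]
top 209 ((472.63055419921875, -202.4009552001953), (163.69921875, 128.18971252441406), 9.314364433288574)
upright 696 ((423.39019775390625, -70.60501098632812), (162.1773681640625, 377.1413879394531), 26.3441219329834)
flat 152 ((508.0146179199219, -231.11380004882812), (215.0308074951172, 84.09091186523438), 52.923919677734375)
board 2992 ((557.7077026367188, 147.14198303222656), (240.0826873779297, 227.41934204101562), 72.61895751953125)
uptop 226 ((481.5464172363281, 169.80877685546875), (181.6333465576172, 13.424700736999512), 72.278076171875)
stud 113 ((502.2923889160156, 166.30233764648438), (175.9495391845703, 53.99376678466797), 72.43376922607422)
flat 700 ((513.02685546875, 161.0289306640625), (220.2847442626953, 120.27684020996094), 66.52204132080078)
angle 1296 ((513.02685546875, 161.0289306640625), (220.2847442626953, 120.27684020996094), 66.52204132080078)
```

View pics/crop.png

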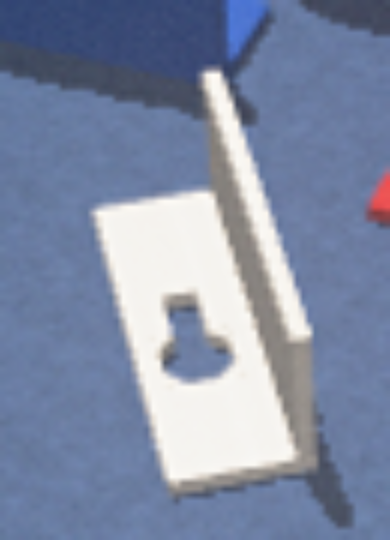

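The crop confirms it: silver, tall, with the keyhole's big hole at its near end. Moving above it.

Call:
play_rows(rows=[{"tx":4.8,"ty":-3.1,"tz":0,"spin":-4.5},{"tx":9.6,"ty":-6.1,"tz":0,"spin":-9},{"tx":14.4,"ty":-9.2,"tz":0,"spin":-13.5},{"tx":19.2,"ty":-12.3,"tz":0,"spin":-18},{"tx":24,"ty":-15.3,"tz":0,"spin":-22.5},{"tx":28.8,"ty":-18.4,"tz":0,"spin":-27},{"tx":33.6,"ty":-21.5,"tz":0,"spin":-31.5},{"tx":38.4,"ty":-24.5,"tz":0,"spin":-36},{"tx":43.3,"ty":-27.6,"tz":0,"spin":-41},{"tx":43.3,"ty":-27.6,"tz":0,"spin":-41}], hand=5)

```text
time: 1.35
position: [0.4901, -0.1924, 0.236]
orientation: [-0.001, 0.89, 0.455, 0.0]
contact_force: [-0.3, 0.3, -0.8]
width: 0.0501
grip_force: 0.0
```

Run:
```python
from h import *
a,P,T,f,g=grab('wrist');s=arm.observe()
print(s['time'],s['position'],s['orientation'],s['width'],np.degrees(np.arctan2(*T_tool(s)[[1,0],0])));print(g['T_tool_cam'].round(3),f)
np.savez('w1.npz',a=a,P=P);save('w1.png',a,1.5)
for lo,hi in((.070,.08),(.004,.012)):
    m=(P[...,2]>lo)&(P[...,2]<hi)&(np.ptp(a.astype(int),axis=2)<45)&(a.min(2)>90)
    n,l,st,_=cv2.connectedComponentsWithStats(m.astype(np.uint8))
    for i in range(1,n):
        if st[i,4]>300: print(lo,st[i],cv2.minAreaRect((P[l==i][:,:2]*1000).astype(np.float32)),np.median(P[l==i][:,2]))
```

```text
1.4 [ 0.48893246 -0.19406227  0.23601564] [-4.40116175e-04  8.91018449e-01  4.53966670e-01 -4.38007307e-04] 0.04967478265478855 53.99695941833325
[[-0.001 -0.967 -0.254  0.07 ]
 [ 1.    -0.001 -0.    -0.   ]
 [-0.    -0.254  0.967 -0.149]
 [ 0.     0.     0.     1.   ]] 281.35276682005286
0.07 [435  59  43  33 435] ((722.822265625, -222.17132568359375), (22.08563232421875, 43.897647857666016), 30.504962921142578) 0.07565225841452816
0.07 [ 252  110    9  155 1117] ((488.623779296875, -200.78846740722656), (179.23399353027344, 8.012799263000488), 53.554866790771484) 0.07646124584916997
0.004 [ 259  112   43  130 4209] ((514.656494140625, -219.25927734375), (179.38037109375, 52.18999099731445), 53.52470016479492) 0.00942470716654814
```

View pics/w1.png

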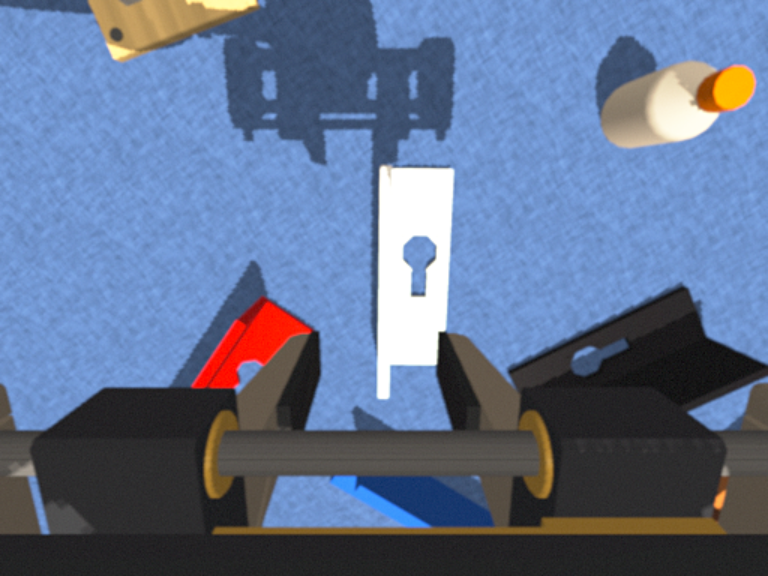

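The wrist view shows the fence top edge at columns 378–390, centred between the fingers. The keyhole's big hole is at (420,250) and the slot runs towards the gripper. Descending.

Call:
play_rows(rows=[{"tx":-0.3,"ty":0.3,"tz":3,"spin":0.4},{"tx":-0.5,"ty":0.4,"tz":6,"spin":0.4},{"tx":-0.5,"ty":0.4,"tz":9,"spin":0.4},{"tx":-0.5,"ty":0.4,"tz":12,"spin":0.4},{"tx":-0.5,"ty":0.4,"tz":14,"spin":0.4},{"tx":-0.5,"ty":0.4,"tz":16,"spin":0.4},{"tx":-0.5,"ty":0.4,"tz":17,"spin":0.4},{"tx":-0.5,"ty":0.4,"tz":17.6,"spin":0.4},{"tx":-0.5,"ty":0.4,"tz":17.6,"spin":0.4},{"tx":-0.5,"ty":0.4,"tz":17.6,"spin":0.4}])

```text
time: 2.65
position: [0.4892, -0.2022, 0.0613]
orientation: [0.001, 0.893, 0.449, 0.0]
contact_force: [0.5, 0.1, 0.4]
width: 0.0502
grip_force: 0.0
```

Call:
play_rows(rows=[{"tx":0},{"tx":0},{"tx":0},{"tx":0},{"tx":0},{"tx":0},{"tx":0},{"tx":0},{"tx":0},{"tx":0}], hand=0, grip_force=40)

```text
validation failed for argument at $.ro...
```

Call:
play_rows(rows=[{"tx":0,"ty":0,"tz":0,"spin":0},{"tx":0,"ty":0,"tz":0,"spin":0},{"tx":0,"ty":0,"tz":0,"spin":0},{"tx":0,"ty":0,"tz":0,"spin":0},{"tx":0,"ty":0,"tz":0,"spin":0},{"tx":0,"ty":0,"tz":0,"spin":0},{"tx":0,"ty":0,"tz":0,"spin":0},{"tx":0,"ty":0,"tz":0,"spin":0},{"tx":0,"ty":0,"tz":0,"spin":0},{"tx":0,"ty":0,"tz":0,"spin":0}], hand=0, grip_force=40)

```text
time: 3.9
position: [0.4888, -0.2018, 0.0606]
orientation: [-0.0, 0.893, 0.449, 0.0]
contact_force: [1.6, 0.2, 0.9]
width: 0.0074
grip_force: 40.0
```

Call:
play_rows(rows=[{"tx":0,"ty":0,"tz":-1,"spin":0},{"tx":0,"ty":0,"tz":-2.5,"spin":0},{"tx":0,"ty":0,"tz":-4,"spin":0},{"tx":0,"ty":0,"tz":-6,"spin":0},{"tx":0,"ty":0,"tz":-8,"spin":0},{"tx":0,"ty":0,"tz":-10,"spin":0},{"tx":0,"ty":0,"tz":-12,"spin":0},{"tx":0,"ty":0,"tz":-14,"spin":0},{"tx":0,"ty":0,"tz":-15,"spin":0},{"tx":0,"ty":0,"tz":-15,"spin":0}])

```text
time: 5.15
position: [0.4892, -0.2021, 0.2116]
orientation: [0.001, 0.893, 0.449, 0.0]
contact_force: [-1.1, -0.1, -4.3]
width: 0.0078
grip_force: 40.0
```

Call:
play_rows(rows=[{"tx":1.5,"ty":-0.7,"tz":0,"spin":-1.2},{"tx":4.5,"ty":-2.1,"tz":0,"spin":-3.7},{"tx":7.5,"ty":-3.5,"tz":0,"spin":-6.1},{"tx":10.5,"ty":-4.9,"tz":0,"spin":-8.6},{"tx":13.5,"ty":-6.3,"tz":0,"spin":-11},{"tx":16.5,"ty":-7.7,"tz":0,"spin":-13.5},{"tx":19.5,"ty":-9.1,"tz":0,"spin":-16},{"tx":22,"ty":-10.3,"tz":0,"spin":-18},{"tx":23.4,"ty":-10.9,"tz":0,"spin":-19},{"tx":23.4,"ty":-10.9,"tz":0,"spin":-19}])

```text
time: 6.4
position: [0.5403, 0.052, 0.2099]
orientation: [-0.0, 0.806, 0.591, -0.001]
contact_force: [0.5, -0.7, -4.7]
width: 0.0079
grip_force: 40.0
```

Call:
play_rows(rows=[{"tx":0,"ty":0,"tz":0,"spin":0},{"tx":0,"ty":0,"tz":0,"spin":0},{"tx":0,"ty":0,"tz":0,"spin":0},{"tx":0,"ty":0,"tz":0,"spin":0},{"tx":0,"ty":0,"tz":0,"spin":0},{"tx":0,"ty":0,"tz":0,"spin":0},{"tx":0,"ty":0,"tz":0,"spin":0},{"tx":0,"ty":0,"tz":0,"spin":0},{"tx":0,"ty":0,"tz":0,"spin":0},{"tx":0,"ty":0,"tz":0,"spin":0}])

```text
time: 7.65
position: [0.5407, 0.051, 0.2106]
orientation: [0.0, 0.807, 0.591, -0.0]
contact_force: [0.0, -0.3, -4.2]
width: 0.0075
grip_force: 40.0
```

Run:
```python
from h import *
a,P,T,f,g=grab('wrist');s=arm.observe()
print(s['time'],s['position'],s['orientation'],s['width'],np.degrees(np.arctan2(*T_tool(s)[[1,0],0])))
np.savez('w2.npz',a=a,P=P,Tt=T_tool(s),T=T);save('w2.png',a,1.5)
```

```text
7.7 [0.54073949 0.0510362  0.21060129] [-5.64951398e-06  8.06838851e-01  5.90771587e-01  1.31864274e-05] 0.007542905713365074 72.42356298022322
```

View pics/w2.png

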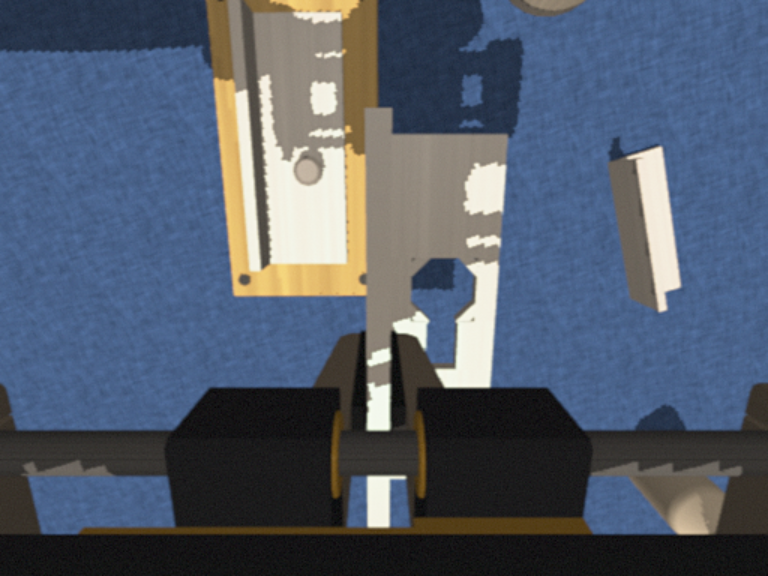

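The held fence spans columns 365–508, with its big hole at (443,290). The base is to its left, with the stud head at (308,170) and the near end of the angle at row 265. The offcut is at (645,230). I'll measure both in the tool frame.

```bash
cat > m.py <<'E'
from h import *
def meas(a,P,Tt,zo):
    p=(P-Tt[:3,3])@Tt[:3,:3]*1000; wz=P[...,2]*1000
    h,w=wz.shape;r,c=np.mgrid[:h,:w]
    def cc(m,seed,n):
        m=cv2.morphologyEx(m.astype(np.uint8),cv2.MORPH_OPEN,np.ones((2,2),np.uint8));k,l,st,_=cv2.connectedComponentsWithStats(m)
        i=np.argmax([0]+[np.sum((l==j)&seed) for j in range(1,k)]);q=p[l==i];rc=cv2.minAreaRect(q[:,:2].astype(np.float32))
        print(n,len(q),np.round(rc[0],1),np.round(rc[1],1),round(rc[2],2),'z',np.round(np.percentile(wz[l==i],[5,50,95]),1),'x',np.round(np.percentile(q[:,0],[.5,99.5]),1),'y',np.round(np.percentile(q[:,1],[.5,99.5]),1));return q
    return p,wz,r,c,cc
E
python3 - <<'E'
from m import *
D=np.load('w2.npz');p,wz,r,c,cc=meas(D['a'],D['P'],D['Tt'],0)
L=c<240
u=cc((wz>46)&(wz<56)&L,L,'uptop')
# angle: line fit of Y on X for upright top
print('slope deg',np.degrees(np.polyfit(u[:,0],u[:,1],1)[0]))
cc((wz>35)&(wz<42)&(c>190)&(c<220)&(r>98)&(r<130),L,'stud')
fl=cc((wz>17)&(wz<24.5)&L,L,'baseflat')
cc((wz>8)&(wz<15.5)&L,L,'board')
# fence
z=wz
R_=(c>243)&(c<345)&(r<260)
cc((wz>200)&(wz<235)&R_,R_,'fencetop')
ff=cc((wz>140)&(wz<175)&R_&(c>262),R_,'fenceflat')
A=np.c_[ff[:,:2],np.ones(len(ff))];k=np.linalg.lstsq(A,ff[:,2],rcond=None)[0];print('flat tilt',k)
A=np.c_[fl[:,:2],np.ones(len(fl))];k=np.linalg.lstsq(A,fl[:,2],rcond=None)[0];print('baseflat tilt',k)
# scan profile rows
for rr in (100,120,150,200): print(rr,[(cc_,*np.round(p[rr,cc_],0)) for cc_ in range(244,264,3)])
E
```

```text
uptop 1655 [nan nan] [0. 0.] 0.0 z [nan nan nan] x [nan nan] y [nan nan]
 ** On entry to DLASCL parameter number  4 had an illegal value
 ** On entry to DLASCL parameter number  4 had an illegal value
 ** On entry to DLASCL parameter number  4 had an illegal value
 ** On entry to DLASCL parameter number  4 had an illegal value
 ** On entry to DLASCL parameter number  5 had an illegal value
 ** On entry to DLASCL parameter number  4 had an illegal valueTraceback (most recent call last):
  File "<stdin>", line 6, in <module>
    c, resids, rank, s = lstsq(lhs, rhs, rcond)
                         ~~~~~^^^^^^^^^^^^^^^^^
    x, resids, rank, s = _umath_linalg.lstsq(a, b, rcond,
                         ~~~~~~~~~~~~~~~~~~~^^^^^^^^^^^^^
                                             signature=signature)
                                             ^^^^^^^^^^^^^^^^^^^^
    raise LinAlgError("SVD did not converge in Linear Least Squares")
numpy.linalg.LinAlgError: SVD did not converge in Linear Least Squares
```

```bash
sed -i 's/q=p\[l==i\];/S=(l==i)\&np.isfinite(wz);q=p[S];/; s/wz\[l==i\]/wz[S]/' m.py
cat > m2.py <<'E'
from m import *
D=np.load('w2.npz');p,wz,r,c,cc=meas(D['a'],D['P'],D['Tt'],0)
L=c<240
u=cc((wz>46)&(wz<56)&L,L,'uptop')
print('slope deg',np.degrees(np.polyfit(u[:,0],u[:,1],1)[0]))
cc((wz>35)&(wz<42)&(c>190)&(c<220)&(r>98)&(r<130),L,'stud')
fl=cc((wz>17)&(wz<24.5)&L,L,'baseflat')
cc((wz>8)&(wz<15.5)&L,L,'board')
R_=(c>243)&(c<345)&(r<260)
cc((wz>200)&(wz<235)&R_,R_,'fencetop')
ff=cc((wz>140)&(wz<175)&R_&(c>262),R_,'fenceflat')
for n,q in(('fence',ff),('base',fl)):
    A=np.c_[q[:,:2],np.ones(len(q))];print(n,'tilt',np.linalg.lstsq(A,q[:,2],rcond=None)[0].round(4))
for rr in (100,150,200): print(rr,[tuple(np.round(p[rr,k],0)) for k in range(244,264,3)])
E
python3 m2.py
```

```text
uptop 1650 [ 91.3 -93. ] [187.9  18.3] 3.31 z [44.4 51.1 52.5] x [ -0.7 183.2] y [-98.1 -88.7]
slope deg -0.05535385712726011
stud 311 [ 77.7 -52.4] [19.6 20.3] 89.93 z [21.7 38.9 40.2] x [67.6 87.8] y [-62.1 -42.7]
baseflat 8943 [ 96.5 -57.9] [185.   64.4] 0.51 z [19.8 21.3 22.6] x [  4.5 185.6] y [-88.8 -26.8]
board 6526 [ 85.1 -69. ] [225.7 110.8] 0.13 z [12.  13.4 15. ] x [-26.1 197.1] y [-123.5  -13.8]
fencetop 3672 [15.4 11.2] [ 35.7 217.7] 80.11 z [203.5 226.3 229.5] x [ 0.1 91. ] y [-4.2 17.9]
fenceflat 8888 [-2.8 55.7] [219.5  96.5] 0.03 z [157.8 159.3 160.4] x [-62.5  90.7] y [  7.8 103.3]
fence tilt [-0.0788  0.6814 34.6077]
base tilt [0.000000e+00 1.330000e-02 1.901636e+02]
100 [(np.float64(80.0), np.float64(-4.0), np.float64(-16.0)), (np.float64(80.0), np.float64(-3.0), np.float64(-16.0)), (np.float64(80.0), np.float64(-1.0), np.float64(-16.0)), (np.float64(80.0), np.float64(-0.0), np.float64(-14.0)), (np.float64(80.0), np.float64(1.0), np.float64(-15.0)), (np.float64(80.0), np.float64(3.0), np.float64(-16.0)), (np.float64(84.0), np.float64(6.0), np.float64(51.0))]
150 [(np.float64(57.0), np.float64(-4.0), np.float64(-17.0)), (np.float64(57.0), np.float64(-3.0), np.float64(-16.0)), (np.float64(57.0), np.float64(-2.0), np.float64(-17.0)), (np.float64(57.0), np.float64(-0.0), np.float64(-16.0)), (np.float64(57.0), np.float64(1.0), np.float64(-15.0)), (np.float64(57.0), np.float64(3.0), np.float64(-17.0)), (np.float64(51.0), np.float64(6.0), np.float64(50.0))]
200 [(np.float64(33.0), np.float64(-5.0), np.float64(-15.0)), (np.float64(33.0), np.float64(-3.0), np.float64(-15.0)), (np.float64(33.0), np.float64(-2.0), np.float64(-15.0)), (np.float64(32.0), np.float64(-0.0), np.float64(-15.0)), (np.float64(33.0), np.float64(1.0), np.float64(-16.0)), (np.float64(33.0), np.float64(3.0), np.float64(-16.0)), (np.float64(14.0), np.float64(7.0), np.float64(51.0))]
```

Call:
play_rows(rows=[{"tx":0.6,"ty":-0.8,"tz":0,"spin":0},{"tx":1.8,"ty":-2.5,"tz":0,"spin":0},{"tx":3,"ty":-4.2,"tz":0,"spin":0},{"tx":4.2,"ty":-6,"tz":0,"spin":0},{"tx":5.3,"ty":-7.5,"tz":0.5,"spin":0},{"tx":5.8,"ty":-8.3,"tz":2,"spin":0},{"tx":5.8,"ty":-8.3,"tz":4,"spin":0},{"tx":5.8,"ty":-8.3,"tz":6,"spin":0},{"tx":5.8,"ty":-8.3,"tz":7.5,"spin":0},{"tx":5.8,"ty":-8.3,"tz":8,"spin":0}])

```text
time: 8.95
position: [0.4782, 0.1313, 0.1291]
orientation: [-0.001, 0.807, 0.591, -0.001]
contact_force: [0.6, 0.7, -4.4]
width: 0.0077
grip_force: 40.0
```

Call:
play_rows(rows=[{"tx":0,"ty":0,"tz":0,"spin":0},{"tx":0,"ty":0,"tz":0,"spin":0},{"tx":0,"ty":0,"tz":0,"spin":0},{"tx":0,"ty":0,"tz":0,"spin":0},{"tx":0,"ty":0,"tz":0,"spin":0},{"tx":0,"ty":0,"tz":0,"spin":0},{"tx":0,"ty":0,"tz":0,"spin":0},{"tx":0,"ty":0,"tz":0,"spin":0},{"tx":0,"ty":0,"tz":0,"spin":0},{"tx":0,"ty":0,"tz":0,"spin":0}])

```text
time: 10.2
position: [0.4791, 0.1314, 0.1306]
orientation: [-0.0, 0.807, 0.591, -0.0]
contact_force: [-0.3, -0.2, -4.7]
width: 0.0081
grip_force: 40.0
```

Run:
```python
from m import *
a,P,T,f,g=grab('wrist');s=arm.observe()
print(s['time'],s['position'],s['orientation'],np.degrees(np.arctan2(*T_tool(s)[[1,0],0])))
Tt=T_tool(s);save('w3.png',a,1.5);np.savez('w3.npz',a=a,P=P,Tt=Tt)
p,wz,r,c,cc=meas(a,P,Tt,0)
A=(r<290)&(c>200)&(c<360)
u=cc((wz>46)&(wz<56)&(r<140),c<260,'uptop');print(np.degrees(np.polyfit(u[:,0],u[:,1],1)[0]))
cc((wz>35)&(wz<42)&A,A,'stud')
q=cc((wz>73)&(wz<86)&A,A,'fenceflat')
M=np.c_[q[:,:2],np.ones(len(q))];print('tilt',np.linalg.lstsq(M,q[:,2],rcond=None)[0].round(4))
cc((wz>140)&(wz<155)&A,A,'fencetop')
cc((wz>17)&(wz<24.5)&(r<160),A,'baseflat')
```

```text
10.25 [0.47909966 0.13140068 0.13058375] [-1.75640215e-05  8.06841049e-01  5.90768584e-01 -1.92198936e-05] 72.4231365652252
uptop 923 [96.9 -8.7] [10. 82.] 89.62 z [ 49.9  51.3 145.9] x [ 56.  133.6] y [-13.5  -4.5]
0.3877682259826283
stud 337 [16.5 33.4] [20.8 21.3] 52.87 z [21.2 39.  40.2] x [ 5.7 27.2] y [21.4 43.6]
fenceflat 9164 [15.9 41.2] [ 72.1 162.9] 89.9 z [78.  79.3 80.4] x [-32.3  90.7] y [ 6.  76.7]
tilt [-1.45000e-02  2.10100e-01  4.60843e+01]
fencetop 4227 [25.5 -0.4] [ 43.4 165.1] 80.37 z [142.5 146.4 153. ] x [-14.8  90.9] y [-18.2  17.6]
baseflat 2611 [109.6  26.5] [64.  38.1] 87.86 z [20.  21.3 22.8] x [ 91.2 128.3] y [-5.6 57.9]
```

View pics/w3.png

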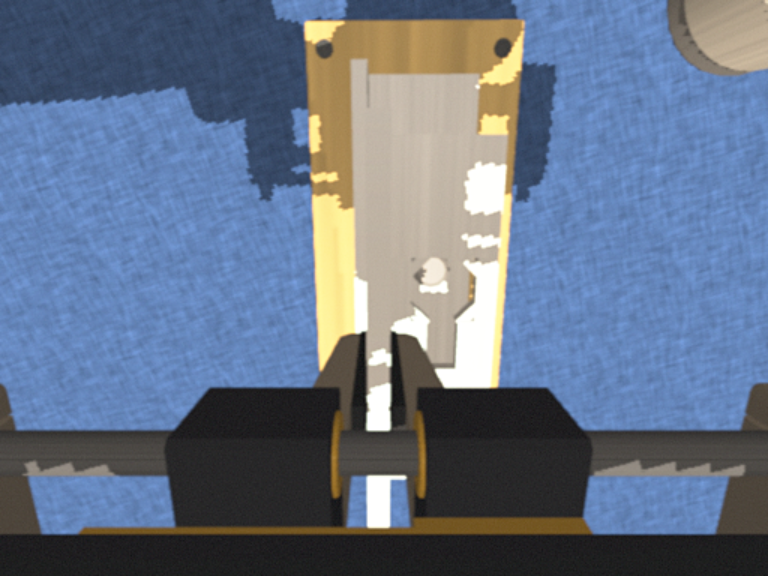

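The stud head at (432,270) sits inside the big hole. The heel is about 1 mm clear of the upright, so I'm adding 1 mm and lowering part way.

Call:
play_rows(rows=[{"tx":0,"ty":0.1,"tz":0.3,"spin":0},{"tx":0,"ty":0.1,"tz":0.8,"spin":0},{"tx":0,"ty":0.1,"tz":1.3,"spin":0},{"tx":0,"ty":0.1,"tz":1.7,"spin":0},{"tx":0,"ty":0.1,"tz":2.1,"spin":0},{"tx":0,"ty":0.1,"tz":2.4,"spin":0},{"tx":0,"ty":0.1,"tz":2.6,"spin":0},{"tx":0,"ty":0.1,"tz":2.6,"spin":0},{"tx":0,"ty":0.1,"tz":2.6,"spin":0},{"tx":0,"ty":0.1,"tz":2.6,"spin":0}])

```text
time: 11.5
position: [0.4802, 0.1311, 0.1048]
orientation: [0.0, 0.807, 0.591, 0.0]
contact_force: [0.5, 0.4, -3.9]
width: 0.0076
grip_force: 40.0
```

Call:
play_rows(rows=[{"tx":0,"ty":0,"tz":0.3,"spin":0},{"tx":0,"ty":0,"tz":0.6,"spin":0},{"tx":0,"ty":0,"tz":0.9,"spin":0},{"tx":0,"ty":0,"tz":1.2,"spin":0},{"tx":0,"ty":0,"tz":1.5,"spin":0},{"tx":0,"ty":0,"tz":1.8,"spin":0},{"tx":0,"ty":0,"tz":2.0,"spin":0},{"tx":0,"ty":0,"tz":2.2,"spin":0},{"tx":0,"ty":0,"tz":2.3,"spin":0},{"tx":0,"ty":0,"tz":2.3,"spin":0}])

```text
time: 12.75
position: [0.4801, 0.1311, 0.0816]
orientation: [-0.0, 0.807, 0.591, -0.0]
contact_force: [-0.4, 0.5, -4.2]
width: 0.0079
grip_force: 40.0
```

Call:
play_rows(rows=[{"tx":0,"ty":0,"tz":0.05,"spin":0},{"tx":0,"ty":0,"tz":0.1,"spin":0},{"tx":0,"ty":0,"tz":0.15,"spin":0},{"tx":0,"ty":0,"tz":0.15,"spin":0},{"tx":0,"ty":-0.05,"tz":0.15,"spin":0},{"tx":0,"ty":-0.1,"tz":0.15,"spin":0},{"tx":0,"ty":-0.15,"tz":0.15,"spin":0},{"tx":0,"ty":-0.2,"tz":0.15,"spin":0},{"tx":0,"ty":-0.2,"tz":0.15,"spin":0},{"tx":0,"ty":-0.2,"tz":0.15,"spin":0}])

```text
time: 14.0
position: [0.479, 0.1317, 0.0806]
orientation: [0.001, 0.807, 0.591, 0.001]
contact_force: [4.0, -0.5, 1.5]
width: 0.008
grip_force: 40.0
```

Seated on the flat leg and touching the upright. Sliding.

Call:
play_rows(rows=[{"tx":0.3,"ty":0,"tz":0,"spin":0},{"tx":0.7,"ty":0,"tz":0,"spin":0},{"tx":1.1,"ty":0,"tz":0,"spin":0},{"tx":1.5,"ty":0,"tz":0,"spin":0},{"tx":1.9,"ty":0,"tz":0,"spin":0},{"tx":2.3,"ty":0,"tz":0,"spin":0},{"tx":2.7,"ty":0,"tz":0,"spin":0},{"tx":3.0,"ty":0,"tz":0,"spin":0},{"tx":3.2,"ty":0,"tz":0,"spin":0},{"tx":3.2,"ty":0,"tz":0,"spin":0}])

```text
time: 15.25
position: [0.4878, 0.1613, 0.0806]
orientation: [0.001, 0.807, 0.591, -0.001]
contact_force: [-0.9, -6.5, 5.8]
width: 0.0076
grip_force: 40.0
```

Call:
play_rows(rows=[{"tx":0.1,"ty":0,"tz":0,"spin":0},{"tx":0.2,"ty":0,"tz":0,"spin":0},{"tx":0.3,"ty":0,"tz":0,"spin":0},{"tx":0.4,"ty":0,"tz":0,"spin":0},{"tx":0.5,"ty":0,"tz":0,"spin":0},{"tx":0.6,"ty":0,"tz":0,"spin":0},{"tx":0.7,"ty":0,"tz":0,"spin":0},{"tx":0.7,"ty":0,"tz":0,"spin":0},{"tx":0.7,"ty":0,"tz":0,"spin":0},{"tx":0.7,"ty":0,"tz":0,"spin":0}])

```text
time: 16.5
position: [0.4898, 0.1677, 0.0806]
orientation: [0.001, 0.807, 0.591, -0.001]
contact_force: [-0.8, -6.7, 7.5]
width: 0.0075
grip_force: 40.0
```

Run:
```python
from m import *
a,P,T,f,g=grab('wrist');s=arm.observe()
print(s['time'],s['position'],s['contact_force'])
Tt=T_tool(s);save('w4.png',a,1.5);np.savez('w4.npz',a=a,P=P,Tt=Tt)
```

```text
16.55 [0.48981237 0.16770675 0.0806188 ] [-1.39092668 -7.1203571   7.40040266]
```

View pics/w4.png

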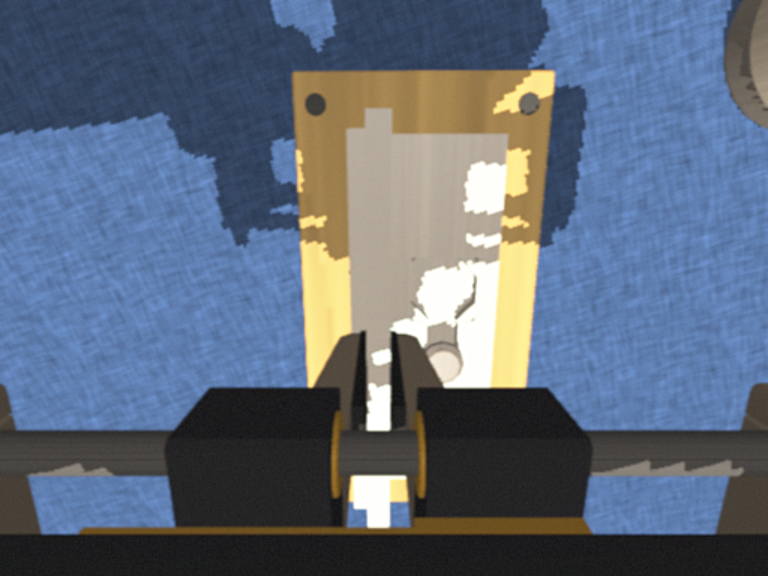

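The stud at (442,362) is now in the slot, near its end. Still no hard stop felt (about 7 N, plain friction), so I push on gently.

Call:
play_rows(rows=[{"tx":0.05,"ty":0,"tz":0,"spin":0},{"tx":0.1,"ty":0,"tz":0,"spin":0},{"tx":0.15,"ty":0,"tz":0,"spin":0},{"tx":0.2,"ty":0,"tz":0,"spin":0},{"tx":0.25,"ty":0,"tz":0,"spin":0},{"tx":0.3,"ty":0,"tz":0,"spin":0},{"tx":0.3,"ty":0,"tz":0,"spin":0},{"tx":0.3,"ty":0,"tz":0,"spin":0},{"tx":0.3,"ty":0,"tz":0,"spin":0},{"tx":0.3,"ty":0,"tz":0,"spin":0}])

```text
time: 17.8
position: [0.49, 0.1684, 0.0807]
orientation: [0.002, 0.807, 0.591, -0.003]
contact_force: [-6.7, -18.9, 12.3]
width: 0.0077
grip_force: 40.0
```

Hard stop reached: the force jumped to about 20 N with no further travel. Unload, then release.

Call:
play_rows(rows=[{"tx":-0.1,"ty":0,"tz":0,"spin":0},{"tx":-0.2,"ty":0,"tz":0,"spin":0},{"tx":-0.2,"ty":0,"tz":-0.05,"spin":0},{"tx":-0.2,"ty":0,"tz":-0.05,"spin":0},{"tx":-0.2,"ty":0,"tz":-0.05,"spin":0},{"tx":-0.2,"ty":0,"tz":-0.05,"spin":0},{"tx":-0.2,"ty":0,"tz":-0.05,"spin":0},{"tx":-0.2,"ty":0,"tz":-0.05,"spin":0},{"tx":-0.2,"ty":0,"tz":-0.05,"spin":0},{"tx":-0.2,"ty":0,"tz":-0.05,"spin":0}])

```text
time: 19.05
position: [0.49, 0.1683, 0.0806]
orientation: [0.001, 0.807, 0.591, -0.001]
contact_force: [0.6, -8.2, 2.8]
width: 0.0075
grip_force: 40.0
```

Call:
play_rows(rows=[{"tx":0,"ty":0,"tz":0,"spin":0},{"tx":0,"ty":0,"tz":0,"spin":0},{"tx":0,"ty":0,"tz":0,"spin":0},{"tx":0,"ty":0,"tz":0,"spin":0},{"tx":0,"ty":0,"tz":0,"spin":0},{"tx":0,"ty":0,"tz":0,"spin":0},{"tx":0,"ty":0,"tz":0,"spin":0},{"tx":0,"ty":0,"tz":0,"spin":0},{"tx":0,"ty":0,"tz":0,"spin":0},{"tx":0,"ty":0,"tz":0,"spin":0}], hand=4)

```text
time: 20.3
position: [0.4903, 0.1698, 0.0806]
orientation: [-0.0, 0.807, 0.591, 0.0]
contact_force: [-1.1, -0.0, -0.8]
width: 0.0399
grip_force: 0.0
```

Call:
play_rows(rows=[{"tx":0,"ty":0,"tz":-1,"spin":0},{"tx":0,"ty":0,"tz":-3,"spin":0},{"tx":0,"ty":0,"tz":-5,"spin":0},{"tx":-2,"ty":0,"tz":-8,"spin":0},{"tx":-4,"ty":0,"tz":-10,"spin":0},{"tx":-6,"ty":0,"tz":-12,"spin":0},{"tx":-8,"ty":0,"tz":-13,"spin":0},{"tx":-9,"ty":0,"tz":-14,"spin":0},{"tx":-9,"ty":0,"tz":-14,"spin":0},{"tx":-9,"ty":0,"tz":-14,"spin":0}])

```text
time: 21.55
position: [0.4629, 0.0845, 0.2203]
orientation: [-0.0, 0.807, 0.591, -0.0]
contact_force: [-0.4, -0.7, 0.3]
width: 0.0402
grip_force: 0.0
```

Run:
```python
from m import *
a,P,T,f,g=grab('wrist');s=arm.observe();print(s['time'],s['position'],s['contact_force'],s['width'])
Tt=T_tool(s);save('w5.png',a,1.5)
p,wz,r,c,cc=meas(a,P,Tt,0);A=r<250
cc((wz>91)&(wz<101)&A,A,'top (95)')
cc((wz>46)&(wz<54)&A,A,'base up (50)')
q=cc((wz>25.5)&(wz<33)&A,A,'fence flat (28)')
m=q[(q[:,1]>np.percentile(q[:,1],5))];M=np.c_[m[:,:2],np.ones(len(m))];print('tilt',np.linalg.lstsq(M,m[:,2],rcond=None)[0].round(4))
b=cc((wz>9)&(wz<16)&A,A,'board')
```

```text
21.6 [0.46283937 0.0845265  0.22005158] [0.15267891 0.02898316 0.40658376] 0.04000907414107928
top (95) 1736 [88.9  1. ] [  9.5 223.5] 89.81 z [28.9 96.2 97.5] x [-19.1 192.3] y [-3.4  6. ]
base up (50) 1226 [83.2 -8. ] [187.9   7.9] 0.27 z [50.1 51.5 96.5] x [ -1.  176.8] y [-11.7  -3.7]
fence flat (28) 6451 [88.3 34.3] [ 55.7 188.1] 89.8 z [27.4 29.3 30.6] x [ -5.2 177.7] y [ 6.3 61.5]
tilt [-1.70000e-03  4.73000e-02  1.89869e+02]
board 10094 [84.2 23.8] [126.5 241. ] 89.8 z [11.7 13.3 14.9] x [-35.5 200.6] y [-39.1  86.6]
```

View pics/w5.png

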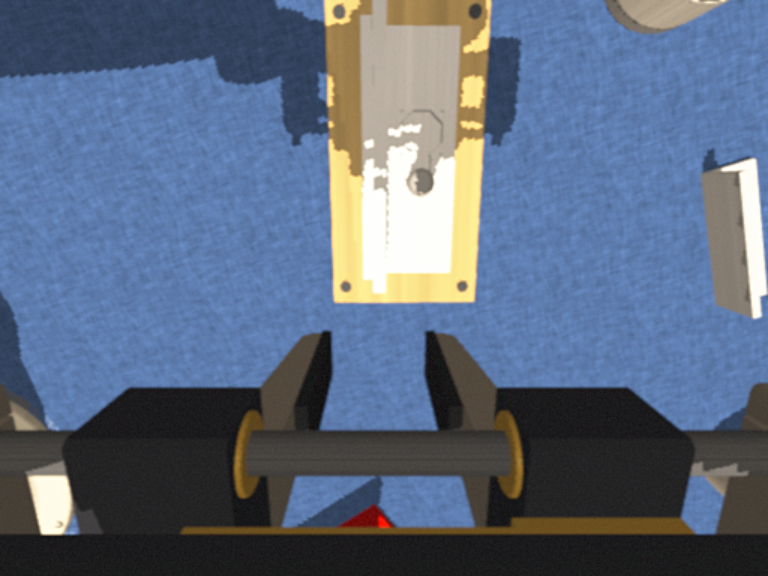

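The stud at (420,180) is at the slot end, and the ends look flush. One robust check of level and parallelism before I hand in.

Run:
```python
from m import *
a,P,T,f,g=grab('wrist');Tt=T_tool(arm.observe());p,wz,r,c,cc=meas(a,P,Tt,0)
X,Y=p[...,0],p[...,1]
for n,m in(('flat',(wz>25)&(wz<34)&(X>0)&(X<40)&(Y>12)&(Y<58)),('board',(wz>9)&(wz<17)&(X>-33)&(X<-10)&(Y>-30)&(Y<80))):
    q=p[m];print(n,len(q),[round(np.median(q[abs(q[:,1]-y)<3,2]),2) for y in ((15,25,35,45,55) if n=='flat' else (-20,0,20,40,60))])
for n,lo,hi,y0,y1 in(('fence top',93,99,-8,10),('base up',48,54,-16,0)):
    for x0 in (10,60,110,150):
        q=p[(wz>lo)&(wz<hi)&(abs(X-x0)<15)&(Y>y0)&(Y<y1)];print(n,x0,np.percentile(q[:,1],[2,50,98]).round(1) if len(q)>9 else len(q))
for n,lo,hi,y0,y1 in(('base up',48,54,-11,-5),('fence flat',26,33,15,55),('fence top',93,99,-2,4)):
    m=(wz>lo)&(wz<hi)&(Y>y0)&(Y<y1)&(X<20);cols=[X[:,k][m[:,k]].min() for k in range(512) if m[:,k].sum()>3];print(n,'near end x',np.median(cols).round(1),len(cols))
```

```text
flat 1234 [np.float64(190.48), np.float64(190.5), np.float64(190.52), np.float64(190.48), np.float64(190.51)]
board 1267 [np.float64(206.54), np.float64(206.53), np.float64(206.45), np.float64(206.76), np.float64(206.75)]
fence top 10 [-3.6  0.4  3.4]
fence top 60 [-3.4  0.4  3.3]
fence top 110 [-4.1 -0.4  3.2]
fence top 150 [-3.9 -0.4  4. ]
base up 10 [-12.1  -8.6  -5.1]
base up 60 [-12.5  -8.2  -4.9]
base up 110 [-12.2  -8.9  -5.7]
base up 150 [-12.7  -8.7  -5.5]
base up near end x -0.8 6
fence flat near end x -0.6 33
fence top near end x -0.0 6
```

```bash
python3 -c "
from plant import arm
print(arm.job_done())"
```

```text
the job is handed in; nothing more can be done
None
```

I nested the fence in the base, slid it to its stop and let go. My last check showed it level, at the right height, ends flush within about 0.2 mm and about 0.6 mm off the base's upright leg. I handed it in at about 22 s without a verdict coming back.

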